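# Clear the headset and press down the shield cover

## Robot

A 7-joint arm with a two-finger parallel gripper is mounted at the origin on the work surface. World frame = base frame: x ahead of the robot, y to its left, z up, the work surface at z = 0. Lengths are in m, angles in rad, forces in N, time in s.
With the tool pointing down it reaches from about 0.425 to 0.925 m from the base axis. Payload 6.8 kg.
Tool frame: the origin (TCP) lies between the finger pads; the fingertips stand r.tcp_to_tips ahead of it and the grasp point (between the pads) lies 3 mm ahead of it (r.tcp_to_tips is the distance from the TCP to the fingertips, in m); z points along the fingers, y is the line along which they close (so a half turn about z gives the same grasp; the last joint's range is limited). The gripper opens to 85 mm and grips with 20 to 120 N. Pads are 22 mm wide; open, the fingers measure 114 mm over their backs; the gripper's body (76 mm by 85 mm) begins 54 mm behind the grasp point. The pads swing forward as they close: fully open they stand 13 mm farther back than shut.
Start: joints at [1.006, 0.477, 0.022, 1.555, -0.011, 1.109, -0.083], TCP at [0.298, -0.606, 0.253] pointing down, gripper open.
Joint ranges: [-2.96, 2.96], [-0.34, 2.1], [-1.41, 1.46], [0.24, 2.44], [-1.37, 4.51], [0.17, 1.92], [-2.96, 2.96]. Speed limits (rad/s): [2.39, 2.39, 3.14, 3.14, 3.14, 3.14, 3.14].

## Interface

Orientations are given as a rotation vector (axis times angle).
In Python, from bench import r gives the robot as it stands. The module is installed in compiled form; this text tells all that it offers.
- The arm moves only by the tool step_arm, never from a script. Its argument "moves" is a list of rows, each an object of numbers: "rx", "ry", "rz": the turn, a rotation vector about the tool's x, y, z in degrees; "dx", "dy", "dz": the shift along the tool's x, y, z in mm; "gripper": the opening, from -1 (shut) to 1 (fully open). In form: [{"rx": .., "ry": .., "rz": .., "dx": .., "dy": .., "dz": .., "gripper": ..}, ...]. A call has 1 to 20 rows; each row shifts and turns the commanded pose from where the row before left it, along the tool's axes as they then stand; what a row does not reach is not made up. A row lasts 1/8 s, in which the tool goes at most 62.5 mm and 10.7 degrees, less where a joint would pass 70% of its speed; a pose out of reach is approached as far as the arm can. A call is refused whole if a number of a shift passes 62.5 or a number of a turn 10.7, either way. A call with a gripper value outside its range is refused whole. The fingers move at their own pace and stop on an object; "grip_force" is the grip in N (left out, the last holds). Time passes only in rows, so rows that do not move let the fingers close. It gives the time, the measured TCP pose, the force, the opening and the grip force at its end, in the units of the state.
- r.get_obs(): the state, without advancing time (a new reading comes with each control period).
- r.grab_frame(name): name is "side" or "top"; returns the picture (480x640x3 uint8, blue, green, red); there is no depth.
- r.camera_info(name): a dict with "mtx" (3x3 intrinsics, pixels), "D" ([k1, k2, p1, p2, k3] as OpenCV has them; the pictures are not rectified), "rvec" (rotation vector, rad) and "tvec" (3), from world to camera coordinates, as OpenCV has them. Camera axes: x right, y down, z forward; pixel columns grow to the right and rows downward; lengths in m; the calibration is good to about 2 mm. A picture is of the moment at which its call begins. camera_info takes no time and is no camera call.
- r.hand_in(): hands the job in; it is judged then, once.
The state is a dict: "clock": time; "joints": joint angles; "qvel": joint speeds; "tau": joint torques, N m; "tcp_pos": TCP position; "orientation": TCP orientation; "contact_force": force on the tool from outside, world axes, zero at the start; "moment": the same for the moment, N m; "grip_width": finger opening in m; "gripper_force": force on a finger pad.
Only numpy, scipy, OpenCV 4.12 (cv2) and the standard library are available. Lean on these libraries where they do the work, as an engineer would, in place of code of your own. Each camera call takes 0.05 s, during which the arm holds its last target. There are 200 camera calls.

## Task

Hang the headset that stands on the shielded box's cover over the horizontal bar of the headset stand and let go of it. Then turn the cover's wing fastener clockwise until the wing lines up with the two index ridges, so that its stud fits the slot below, push the sprung cover down flush onto the box's frame and finish while still holding it pressed down. Leave the two small brass adapters standing where they are.

Things in the scene. Friction and masses are not known exactly. Their poses are not given: they have to be found in the camera images.
- unit: Shielded aluminium box fixed to the bench, 160 (x) x 240 (y) mm, frame rim 63 mm high; origin at the centre of its underside, z up. The wing fastener is at the centre of its sprung cover. Two dark index ridges (16 x 4, 2 mm high) lie on the cover along the box's x axis, 26 to 42 mm either side of the fastener's axis
- cover (a joint): how far the sprung cover is pushed straight down: 0 up, 0.008 (m) flush on the frame. It takes about 6 N to start it and 10 N to bring it flush; it springs up when let go. While the fastener is out of line its stud stops the cover after about 2 mm
- press_spot (a point): free place on the cover's top face, 65 mm to +y of the fastener, moving with the cover, z up. The cover is a flat aluminium plate 160 x 240 mm, 4 mm thick; its top face is 75 mm above the bench when up, 67 mm when flush. Pressing elsewhere on the cover or on the fastener serves as well
- fastener (a joint): angle (rad) of the wing fastener, counter-clockwise seen from above: 0 when the wing lies along the box's x axis, in line with the ridges. Starts at 0.8 to 1.45; turn it clockwise to 0. Stiff (0.05 N m), stays where it is left; stops at -0.5 and 1.57. The stud enters its slot within about 0.2 rad of 0
- wing (a point): point on the fastener's axis 15 mm above the cover's top face, a good height to grip. The wing is an upright steel bar 36 long (along this point's x axis, which turns with it), 10 thick (y) and 23 mm high on a steel disc 40 mm across, 3 mm thick; its top is 26 mm above the cover. Pinch it across its 10 mm thickness
- headset: rigid headset, 0.13 to 0.23 kg, upright on its ear cups on the cover, over the fastener. Origin midway between the cups' undersides, z up, y from cup to cup, x across the headband. 162 mm wide, 150 high; cups 52 x 26 x 62 mm, 112 mm clear between them. Grip the crown, a black pad 24 (x) x 72 (y) x 22 mm thick, 128 to 150 mm above the origin, across its 24 mm
- crown (a point): middle of the underside of the headset's crown pad, 128 mm above the headset's origin, axes as the headset's; this face rests on the bar when the headset hangs
- stand: headset stand fixed to the bench: a round steel bar 12 mm in diameter along the stand's x axis, its centre line 165 mm (its top 171 mm) above the bench, between two posts 12 mm thick at 105 mm either side (tops at 176 mm). Origin on the bench under the bar's middle, z up
- bar_mid (a point): middle of the stand's bar, on its centre line; the bar runs along x. The headset hangs with its x axis along the bar, a cup on each side
- adapter_a: small upright brass coaxial adapter, 22 mm across, 34 mm high, loose; origin under its centre. To be left alone
- adapter_b: another such adapter, farther from the robot. To be left alone
Not all that is in view belongs to the job. There is more than one size of the headset; the one meant has the size given above.

How it is judged:
On the way, in this order (a step that is already met when the one before it is completed fails the run):
1. the headset hangs from the stand's bar by its crown, let go and still (z of crown in the frame of stand between 0.16 and 0.182 m and y of crown in the frame of stand between -0.035 and 0.035 m and x of crown in the frame of stand between -0.09 and 0.09 m and contact force between headset and stand above 0.5 N and contact force between headset and the fingers below 0.1 N and angle between headset's own z axis and vertical below 0.5 rad and linear speed of headset below 0.1 m/s), for 0.2 s.
2. the wing is in line with the index ridges (value of joint fastener between -0.2 and 0.2 rad), for 0.2 s.
At the end, for the whole second after the job is handed in: The robot holds the cover pressed down at least 6.8 of its 8 mm with over 3 N, the wing within 0.2 rad of the ridges; the headset hangs free by its crown pad on the bar (pad underside 160 to 182 mm up, within 35 mm across and 90 mm along it, tilt under 0.5 rad) (all of step 2 and value of joint cover above 0.0068 m and contact force between any of the fingers, the arm and unit above 3 N and z of crown in the frame of stand between 0.16 and 0.182 m and y of crown in the frame of stand between -0.035 and 0.035 m and x of crown in the frame of stand between -0.09 and 0.09 m and contact force between headset and stand above 0.5 N and angle between headset's own z axis and vertical below 0.5 rad); the arm keeps its last pose, push and grip.
It fails at once if a brass adapter is moved by more than 30 mm or knocked over (distance of any of adapter_a, adapter_b from where it was at the start of the episode above 0.03 m or angle between any of adapter_a, adapter_b's own z axis and vertical above 0.7 rad).
It also fails if it takes over 64 s, if anything falls off the work surface, if the arm or the gripper's body presses on something with over 40 N, if the wrist force passes 120 N, or if a joint passes its speed limit or range.

## Working session

There is one attempt and no reset: what is moved stays moved. The work goes in short steps, Python scripts to look and compute and a tool call to move; the robot and the scene stay as the last step left them, time stands still between calls to the robot, and variables do not carry over. Pictures are saved under pics/ and viewed, at most 10 in all, crops included, and the job is handed in when it is done.

Besides the shell and the picture viewer there is one more tool, called after "Call:" as name(argument=value, ...), one argument or row to a line, values as JSON. step_arm: Moves the arm, as the interface text tells. Its arguments: {"type":"object","properties":{"moves":{"type":"array","items":{"type":"object","properties":{"rx":{"type":"number"},"ry":{"type":"number"},"rz":{"type":"number"},"dx":{"type":"number"},"dy":{"type":"number"},"dz":{"type":"number"},"gripper":{"type":"number"}}}},"grip_force":{"type":"number"}},"required":["moves"]}

```bash
mkdir -p pics; python3 - <<'E'
from bench import r
import cv2
for n in("side","top"):
    cv2.imwrite(f"pics/{n}0.png",r.grab_frame(n)); i=r.camera_info(n)
    R=cv2.Rodrigues(i["rvec"])[0]; print(n,(-R.T@i["tvec"].reshape(3)).round(3),i["mtx"][0][0])
o=r.get_obs(); print(o["tcp_pos"],o["orientation"],o["grip_width"],r.tcp_to_tips)
E
```

```text
side [ 0.274 -0.338  0.835] 478.4167891631026
top [0.441 0.118 1.175] 529.4749436208051
[ 0.29752106 -0.60535543  0.25241654] [-3.05846971e+00 -7.11012055e-01  7.41149829e-04] 0.08538482709983174 0.022
```

View pics/side0.png

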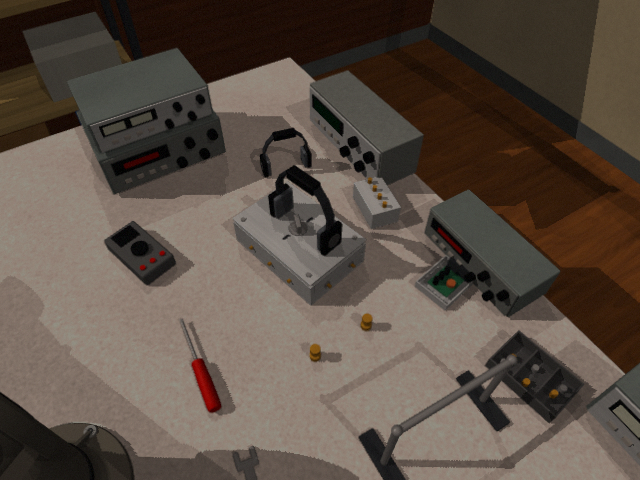

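View pics/top0.png

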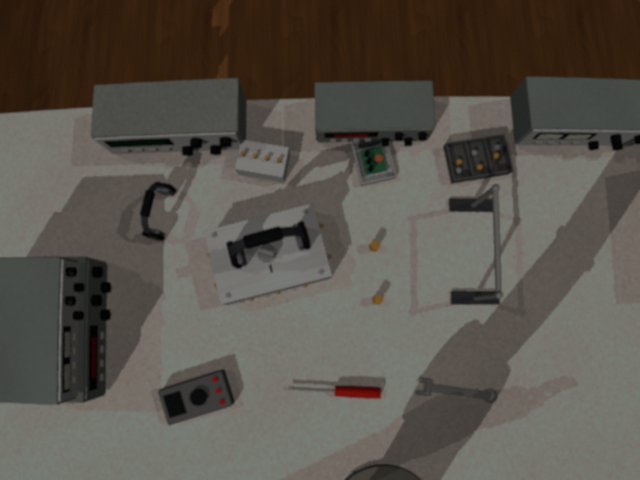

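The side view shows the target headset with its crown at about (303,180), the wing at (299,222), the adapters at (315,352) and (367,322), and the bar from (397,430) to (513,358). In the top view the crown is at about (265,237), the box spans roughly (207–330, 205–303), the adapters are at (375,246) and (378,299), and the bar runs from (496,188) to (499,297).

```bash
cat > h.py <<'E'
import cv2,numpy as np
from bench import r
def ray(n,p):
    i=r.camera_info(n); R=cv2.Rodrigues(np.array(i["rvec"]))[0]; t=np.array(i["tvec"]).reshape(3)
    u=cv2.undistortPoints(np.array([[p]],float),np.array(i["mtx"]),np.array(i["D"]))[0,0]
    return -R.T@t, R.T@np.r_[u,1]
def plane(n,p,z):
    c,d=ray(n,p); return c+d*(z-c[2])/d[2]
def tri(a,b):
    c1,d1=ray("side",a); c2,d2=ray("top",b)
    s=np.linalg.lstsq(np.c_[d1,-d2],c2-c1,rcond=None)[0]
    p,q=c1+s[0]*d1,c2+s[1]*d2; return (p+q)/2,np.linalg.norm(p-q)
def pix(n,P):
    i=r.camera_info(n); return cv2.projectPoints(np.array(P,float).reshape(-1,1,3),np.array(i["rvec"]),np.array(i["tvec"]),np.array(i["mtx"]),np.array(i["D"]))[0].reshape(-1,2)
E
python3 - <<'E'
from h import *
T=cv2.imread("pics/top0.png");S=cv2.imread("pics/side0.png")
print("crown",plane("top",(265,237),.225),tri((303,180),(265,237)))
for p in((496.5,188),(499.5,297)): print("bar",plane("top",p,.168))
for p in((397,430),(513,358)): print("barS",plane("side",p,.168))
for p,q in(((377,299),(315,352)),((374,246),(367,322))): print("ad",plane("top",p,.034),plane("side",q,.017))
a=cv2.resize(T[195:310,195:345],None,fx=5,fy=5,interpolation=cv2.INTER_CUBIC)
a=cv2.convertScaleAbs(a,alpha=1.6)
cv2.imwrite("pics/c1.png",a)
cv2.imwrite("pics/c2.png",cv2.resize(S[155:300,220:380],None,fx=5,fy=4,interpolation=cv2.INTER_CUBIC)) 
E
```

```text
crown [0.58408251 0.22292079 0.225     ] (array([0.58488127, 0.22428816, 0.21521979]), np.float64(0.0014611368339711953))
bar [ 0.68149198 -0.22675876  0.168     ]
bar [ 0.46749876 -0.21921271  0.168     ]
barS [ 0.47324804 -0.21909254  0.168     ]
barS [ 0.68572444 -0.22521752  0.168     ]
ad [0.47333665 0.00394372 0.034     ] [ 4.74012906e-01 -5.72497409e-05  1.70000000e-02]
ad [0.58832519 0.00689157 0.034     ] [0.59220772 0.00178241 0.017     ]
```

View pics/c1.png

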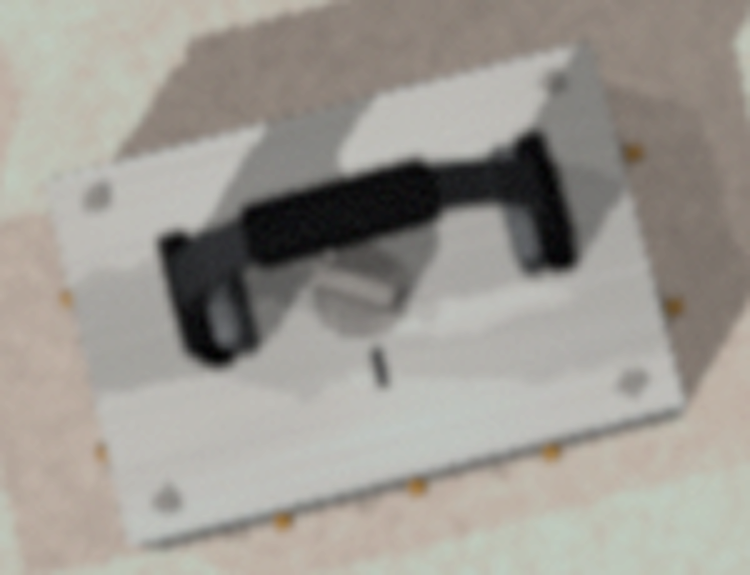

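View pics/c2.png

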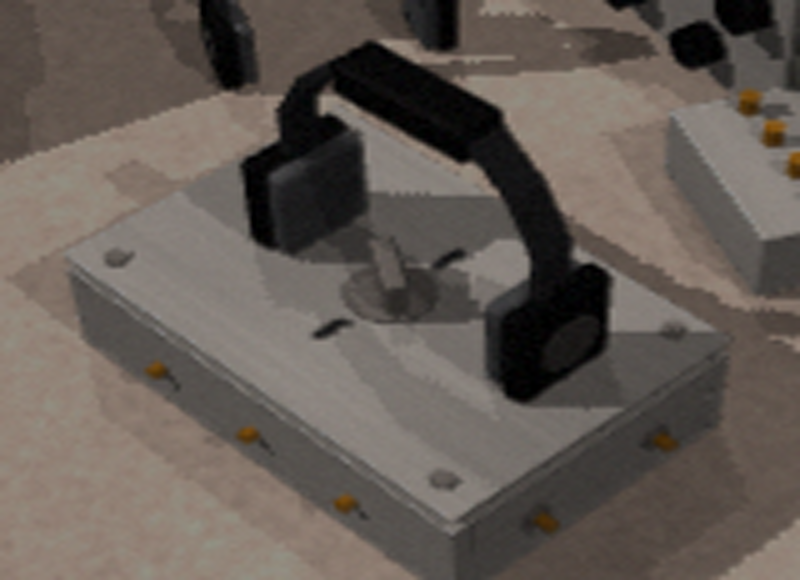

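The crops show these positions, in crop pixels:
- Top crop: crown-pad ends at (252,235) and (438,190), the near ridge at (380,367), and the wing top from (325,275) to (395,300).
- Side crop: ridges at (333,328) and (450,258), and the wing leaning left of the line between them.

```bash
cat >> h.py <<'E'
from scipy.spatial.transform import Rotation as Ro
def go(P,yaw_y=None):
    "tool shift (mm) after turning tool y to yaw_y deg, and rz needed"
    o=r.get_obs(); M=Ro.from_rotvec(o["orientation"]); y=M.as_matrix()[:,1]; c=np.degrees(np.arctan2(y[1],y[0]))
    rz=0 if yaw_y is None else -((yaw_y-c+180)%360-180)
    d=(M*Ro.from_euler("z",rz,degrees=True)).inv().apply(np.array(P)-o["tcp_pos"])*1000
    print("tilt z",M.as_matrix()[:,2].round(3),"yaw",c.round(1),"rz",round(float(rz),1),"d",d.round(1),"tcp",np.round(o["tcp_pos"],4),"w",o["grip_width"],"F",np.round(o["contact_force"],1))
E
python3 - <<'E'
from h import *
t=lambda x,y:(195+x/5,195+y/5); s=lambda x,y:(220+x/5,155+y/4)
yw=lambda v:np.degrees(np.arctan2(v[1],v[0]))
a,b=plane("top",t(252,235),.224),plane("top",t(438,190),.224); print("crown",(a+b)/2,"xyaw",yw(a-b)-90,np.linalg.norm(a-b))
C=[plane("top",t(*p),.075) for p in((48,180),(580,42),(685,405),(145,545))]; print("box",np.mean(C,0),yw(C[0]-C[1])-90,yw(C[1]-C[2]), yw(C[3]-C[2])-90)
R=[plane("side",s(*p),.077) for p in((333,328),(450,258))]; print("ridge",R,(R[0]+R[1])/2,yw(R[1]-R[0])); print(plane("top",t(380,367),.077))
W=[plane("top",t(*p),.101) for p in((325,275),(395,300))];print("wing",W,(W[0]+W[1])/2,yw(W[0]-W[1]))
go([*((a+b)/2)[:2],.30],yw(a-b)-90)
E
```

```text
crown [0.58335196 0.2248907  0.224     ] xyaw 12.553503629075223 0.0697759482990182
box [0.57207339 0.23410734 0.075     ] 13.49194596361886 14.872142640457426 13.531001594161012
ridge [array([0.5408249 , 0.22321559, 0.077     ]), array([0.60605716, 0.239327  , 0.077     ])] [0.57344103 0.2312713  0.077     ] 13.87355720592888
[0.53993716 0.2271371  0.077     ]
wing [array([0.57604902, 0.24709638, 0.101     ]), array([0.56517077, 0.21837707, 0.101     ])] [0.5706099  0.23273672 0.101     ] 69.25439938429633
tilt z [-0.001  0.001 -1.   ] yaw -63.8 rz -76.4 d [748.3 459.4 -46.6] tcp [ 0.2975 -0.6054  0.2524] w 0.08538482709983174 F [-0.5  0.8 -0. ]
```

Call:
step_arm(
  moves=[
    {"rz": -9.5,"dz": -6,"gripper": 1},
    {"rz": -9.5,"dz": -6},
    {"rz": -9.5,"dz": -6},
    {"rz": -9.5,"dz": -6},
    {"rz": -9.5,"dz": -6},
    {"rz": -9.5,"dz": -6},
    {"rz": -9.5,"dz": -6},
    {"rz": -9.9,"dz": -5},
  ],
)

```text
invalid input at $.moves[0]: expected keys rx, ry, rz, dx, dy, dz, gripper
```

Call:
step_arm(
  moves=[
    {"dx": 42,"dy": 26},
    {"dx": 42,"dy": 26},
    {"dx": 42,"dy": 26},
    {"dx": 42,"dy": 26},
    {"dx": 42,"dy": 26},
    {"dx": 42,"dy": 26},
    {"dx": 42,"dy": 26},
    {"dx": 42,"dy": 26},
    {"dx": 42,"dy": 26},
    {"dx": 42,"dy": 26},
    {"dx": 42,"dy": 26},
    {"dx": 42,"dy": 26},
    {"dx": 42,"dy": 26},
    {"dx": 42,"dy": 26},
    {"dx": 42,"dy": 26},
    {"dx": 42,"dy": 26},
    {"dx": 42,"dy": 26},
    {"dx": 34,"dy": 17},
    {},
    {},
  ],
)

```text
invalid input at $.moves[0]: expected keys rx, ry, rz, dx, dy, dz, gripper
```

```bash
python3 - <<'E'
from h import *
go([.5834,.2249,.228],13)
cv2.imwrite("pics/side1.png",cv2.resize(r.grab_frame("side")[80:280,200:400],None,fx=3,fy=3,interpolation=cv2.INTER_CUBIC))
E
```

```text
tilt z [-0.001  0.001 -1.   ] yaw -63.8 rz -76.8 d [744.6 465.3  25.4] tcp [ 0.2975 -0.6054  0.2524] w 0.08538482709983174 F [-0.5  0.8 -0. ]
```

View pics/side1.png

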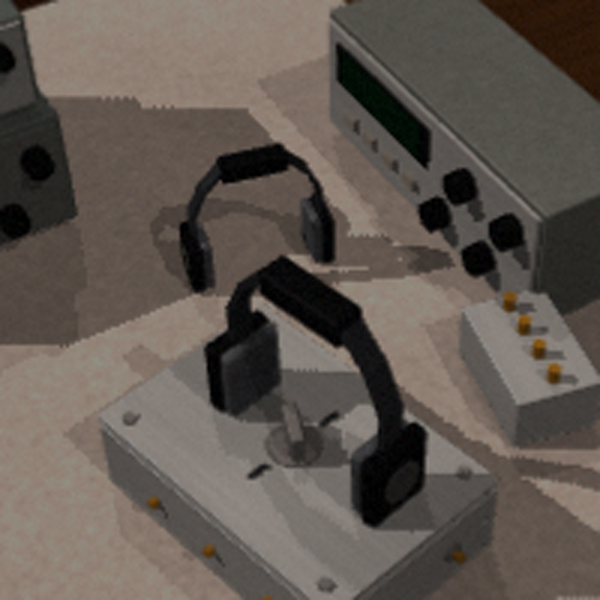

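Both move calls were refused because every row needs all seven keys. The picture shows the scene unchanged and the arm not in view. I'll resend the moves in full.

Call:
step_arm(
  moves=[
    {"rx": 0,"ry": 0,"rz": -9.5,"dx": 0,"dy": 0,"dz": -6,"gripper": 1},
    {"rx": 0,"ry": 0,"rz": -9.5,"dx": 0,"dy": 0,"dz": -6,"gripper": 1},
    {"rx": 0,"ry": 0,"rz": -9.5,"dx": 0,"dy": 0,"dz": -6,"gripper": 1},
    {"rx": 0,"ry": 0,"rz": -9.5,"dx": 0,"dy": 0,"dz": -6,"gripper": 1},
    {"rx": 0,"ry": 0,"rz": -9.5,"dx": 0,"dy": 0,"dz": -6,"gripper": 1},
    {"rx": 0,"ry": 0,"rz": -9.5,"dx": 0,"dy": 0,"dz": -6,"gripper": 1},
    {"rx": 0,"ry": 0,"rz": -9.5,"dx": 0,"dy": 0,"dz": -6,"gripper": 1},
    {"rx": 0,"ry": 0,"rz": -10,"dx": 0,"dy": 0,"dz": -6,"gripper": 1},
  ],
)

```text
clock: 1.15
tcp_pos: [0.2975, -0.6056, 0.301]
orientation: [-1.955, -2.458, -0.0]
contact_force: [0.5, -1.0, -0.5]
grip_width: 0.0855
gripper_force: 0.0
```

Call:
step_arm(
  moves=[
    {"rx": 0,"ry": 0,"rz": 0,"dx": 42,"dy": 26,"dz": 0,"gripper": 1},
    {"rx": 0,"ry": 0,"rz": 0,"dx": 42,"dy": 26,"dz": 0,"gripper": 1},
    {"rx": 0,"ry": 0,"rz": 0,"dx": 42,"dy": 26,"dz": 0,"gripper": 1},
    {"rx": 0,"ry": 0,"rz": 0,"dx": 42,"dy": 26,"dz": 0,"gripper": 1},
    {"rx": 0,"ry": 0,"rz": 0,"dx": 42,"dy": 26,"dz": 0,"gripper": 1},
    {"rx": 0,"ry": 0,"rz": 0,"dx": 42,"dy": 26,"dz": 0,"gripper": 1},
    {"rx": 0,"ry": 0,"rz": 0,"dx": 42,"dy": 26,"dz": 0,"gripper": 1},
    {"rx": 0,"ry": 0,"rz": 0,"dx": 42,"dy": 26,"dz": 0,"gripper": 1},
    {"rx": 0,"ry": 0,"rz": 0,"dx": 42,"dy": 26,"dz": 0,"gripper": 1},
    {"rx": 0,"ry": 0,"rz": 0,"dx": 42,"dy": 26,"dz": 0,"gripper": 1},
    {"rx": 0,"ry": 0,"rz": 0,"dx": 42,"dy": 26,"dz": 0,"gripper": 1},
    {"rx": 0,"ry": 0,"rz": 0,"dx": 42,"dy": 26,"dz": 0,"gripper": 1},
    {"rx": 0,"ry": 0,"rz": 0,"dx": 42,"dy": 26,"dz": 0,"gripper": 1},
    {"rx": 0,"ry": 0,"rz": 0,"dx": 42,"dy": 26,"dz": 0,"gripper": 1},
    {"rx": 0,"ry": 0,"rz": 0,"dx": 42,"dy": 26,"dz": 0,"gripper": 1},
    {"rx": 0,"ry": 0,"rz": 0,"dx": 42,"dy": 26,"dz": 0,"gripper": 1},
    {"rx": 0,"ry": 0,"rz": 0,"dx": 42,"dy": 26,"dz": 0,"gripper": 1},
    {"rx": 0,"ry": 0,"rz": 0,"dx": 31,"dy": 23,"dz": 0,"gripper": 1},
    {"rx": 0,"ry": 0,"rz": 0,"dx": 0,"dy": 0,"dz": 0,"gripper": 1},
  ],
)

```text
clock: 3.52
tcp_pos: [0.5875, 0.2266, 0.3007]
orientation: [-1.956, -2.456, -0.001]
contact_force: [-0.9, -0.8, 1.0]
grip_width: 0.0852
gripper_force: 0.0
```

```bash
python3 - <<'E'
from h import *
go([.5834,.2249,.228],13)
E
```

```text
tilt z [-0.001  0.002 -1.   ] yaw 12.9 rz -0.1 d [-0.9 -4.4 72.7] tcp [0.5875 0.2266 0.3007] w 0.08519572887981729 F [-0.9 -0.8  1. ]
```

Next I'll lower, close and lift to check the grasp.

Call:
step_arm(
  moves=[
    {"rx": 0,"ry": 0,"rz": 0,"dx": -1,"dy": -4,"dz": 20,"gripper": 1},
    {"rx": 0,"ry": 0,"rz": 0,"dx": 0,"dy": 0,"dz": 20,"gripper": 1},
    {"rx": 0,"ry": 0,"rz": 0,"dx": 0,"dy": 0,"dz": 20,"gripper": 1},
    {"rx": 0,"ry": 0,"rz": 0,"dx": 0,"dy": 0,"dz": 13,"gripper": 1},
    {"rx": 0,"ry": 0,"rz": 0,"dx": 0,"dy": 0,"dz": 0,"gripper": 1},
    {"rx": 0,"ry": 0,"rz": 0,"dx": 0,"dy": 0,"dz": 0,"gripper": -1},
    {"rx": 0,"ry": 0,"rz": 0,"dx": 0,"dy": 0,"dz": 0,"gripper": -1},
    {"rx": 0,"ry": 0,"rz": 0,"dx": 0,"dy": 0,"dz": 0,"gripper": -1},
    {"rx": 0,"ry": 0,"rz": 0,"dx": 0,"dy": 0,"dz": 0,"gripper": -1},
    {"rx": 0,"ry": 0,"rz": 0,"dx": 0,"dy": 0,"dz": 0,"gripper": -1},
    {"rx": 0,"ry": 0,"rz": 0,"dx": 0,"dy": 0,"dz": 0,"gripper": -1},
  ],
  grip_force=60,
)

```text
clock: 4.9
tcp_pos: [0.5847, 0.2213, 0.2289]
orientation: [1.963, 2.452, 0.002]
contact_force: [0.7, 0.6, 3.4]
grip_width: 0.0225
gripper_force: 61.0
```

Call:
step_arm(
  moves=[
    {"rx": 0,"ry": 0,"rz": 0,"dx": 0,"dy": 0,"dz": -15,"gripper": -1},
    {"rx": 0,"ry": 0,"rz": 0,"dx": 0,"dy": 0,"dz": -25,"gripper": -1},
    {"rx": 0,"ry": 0,"rz": 0,"dx": 0,"dy": 0,"dz": -30,"gripper": -1},
    {"rx": 0,"ry": 0,"rz": 0,"dx": 0,"dy": 0,"dz": -30,"gripper": -1},
    {"rx": 0,"ry": 0,"rz": 0,"dx": 0,"dy": 0,"dz": -25,"gripper": -1},
    {"rx": 0,"ry": 0,"rz": 0,"dx": 0,"dy": 0,"dz": 0,"gripper": -1},
  ],
)

```text
clock: 5.65
tcp_pos: [0.5847, 0.2219, 0.3554]
orientation: [1.961, 2.452, 0.005]
contact_force: [0.2, 0.7, -2.9]
grip_width: 0.023
gripper_force: 60.8
```

```bash
python3 - <<'E'
from h import *
cv2.imwrite("pics/side2.png",r.grab_frame("side"))
print(pix("side",[.577,-.2225,.171]),pix("side",[.59,.22,.328]))
go([.577,-.2225,.356],-2)
E
```

```text
[[457.23776249 392.6879948 ]] [[305.77793073 131.53197277]]
tilt z [ 0.001  0.    -1.   ] yaw 12.7 rz 14.7 d [-443.8    8.3   -2.5] tcp [0.5842 0.2213 0.3536] w 0.022758269611285523 F [-0.5 -0.1 -2.6]
```

View pics/side2.png

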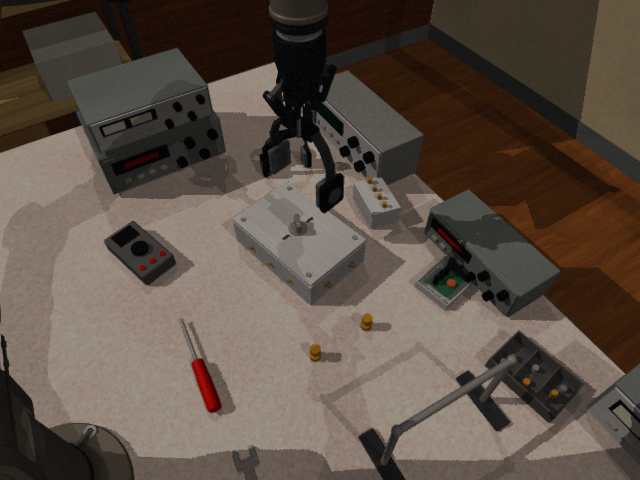

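The headset is held level above the box, with its cups at about (272,157) and (329,192). The wing is visible at (299,222) and the bar is clear. Next I'll turn and carry it over.

Call:
step_arm(
  moves=[
    {"rx": 0,"ry": 0,"rz": 7.4,"dx": 0,"dy": 0,"dz": -2,"gripper": -1},
    {"rx": 0,"ry": 0,"rz": 7.4,"dx": 0,"dy": 0,"dz": 0,"gripper": -1},
    {"rx": 0,"ry": 0,"rz": 0,"dx": -15,"dy": 0,"dz": 0,"gripper": -1},
    {"rx": 0,"ry": 0,"rz": 0,"dx": -30,"dy": 0,"dz": 0,"gripper": -1},
    {"rx": 0,"ry": 0,"rz": 0,"dx": -40,"dy": 0,"dz": 0,"gripper": -1},
    {"rx": 0,"ry": 0,"rz": 0,"dx": -40,"dy": 0,"dz": 0,"gripper": -1},
    {"rx": 0,"ry": 0,"rz": 0,"dx": -40,"dy": 0,"dz": 0,"gripper": -1},
    {"rx": 0,"ry": 0,"rz": 0,"dx": -40,"dy": 0,"dz": 0,"gripper": -1},
    {"rx": 0,"ry": 0,"rz": 0,"dx": -40,"dy": 0,"dz": 0,"gripper": -1},
    {"rx": 0,"ry": 0,"rz": 0,"dx": -40,"dy": 0,"dz": 0,"gripper": -1},
    {"rx": 0,"ry": 0,"rz": 0,"dx": -40,"dy": 4,"dz": 0,"gripper": -1},
    {"rx": 0,"ry": 0,"rz": 0,"dx": -40,"dy": 4,"dz": 0,"gripper": -1},
    {"rx": 0,"ry": 0,"rz": 0,"dx": -35,"dy": 0,"dz": 0,"gripper": -1},
    {"rx": 0,"ry": 0,"rz": 0,"dx": -25,"dy": 0,"dz": 0,"gripper": -1},
    {"rx": 0,"ry": 0,"rz": 0,"dx": -19,"dy": 0,"dz": 0,"gripper": -1},
    {"rx": 0,"ry": 0,"rz": 0,"dx": 0,"dy": 0,"dz": 0,"gripper": -1},
    {"rx": 0,"ry": 0,"rz": 0,"dx": 0,"dy": 0,"dz": 0,"gripper": -1},
  ],
)

```text
clock: 7.82
tcp_pos: [0.5759, -0.2214, 0.3552]
orientation: [-2.259, -2.182, -0.001]
contact_force: [0.5, 0.9, -0.5]
grip_width: 0.023
gripper_force: 60.7
```

```bash
python3 - <<'E'
from h import *
go([.577,-.2225,.202],-2)
cv2.imwrite("pics/side3.png",r.grab_frame("side"))
cv2.imwrite("pics/top3.png",r.grab_frame("top"))
E
```

```text
tilt z [-0.     0.001 -1.   ] yaw -2.0 rz -0.0 d [ -1.2   1.2 153.2] tcp [ 0.5759 -0.2214  0.3552] w 0.023017130568337006 F [ 0.5  0.9 -0.5]
```

View pics/side3.png

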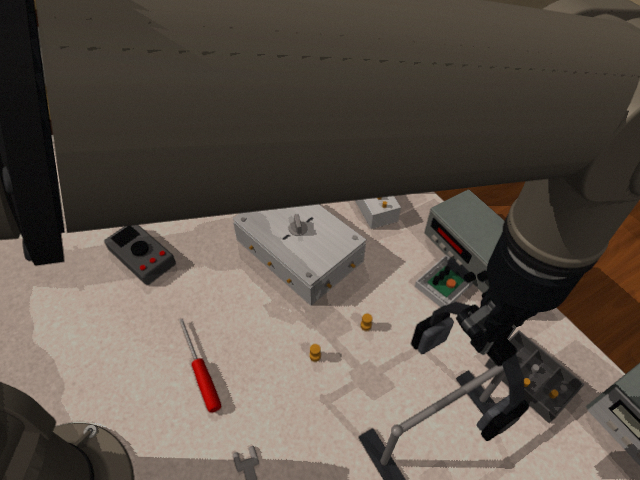

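The headset straddles the bar, with cups at about (432,333) and (503,412), still held level. I'll lower it now.

Call:
step_arm(
  moves=[
    {"rx": 0,"ry": 0,"rz": 0,"dx": -1,"dy": 1,"dz": 20,"gripper": -1},
    {"rx": 0,"ry": 0,"rz": 0,"dx": 0,"dy": 0,"dz": 30,"gripper": -1},
    {"rx": 0,"ry": 0,"rz": 0,"dx": 0,"dy": 0,"dz": 30,"gripper": -1},
    {"rx": 0,"ry": 0,"rz": 0,"dx": 0,"dy": 0,"dz": 30,"gripper": -1},
    {"rx": 0,"ry": 0,"rz": 0,"dx": 0,"dy": 0,"dz": 25,"gripper": -1},
    {"rx": 0,"ry": 0,"rz": 0,"dx": 0,"dy": 0,"dz": 15,"gripper": -1},
    {"rx": 0,"ry": 0,"rz": 0,"dx": 0,"dy": 0,"dz": 3,"gripper": -1},
    {"rx": 0,"ry": 0,"rz": 0,"dx": 0,"dy": 0,"dz": 0,"gripper": -1},
    {"rx": 0,"ry": 0,"rz": 0,"dx": 0,"dy": 0,"dz": 0,"gripper": -1},
  ],
)

```text
clock: 9.05
tcp_pos: [0.5774, -0.2239, 0.2035]
orientation: [2.261, 2.179, 0.001]
contact_force: [-1.5, 0.4, -2.0]
grip_width: 0.0225
gripper_force: 60.7
```

Call:
step_arm(
  moves=[
    {"rx": 0,"ry": 0,"rz": 0,"dx": 0,"dy": 0,"dz": 2,"gripper": -1},
    {"rx": 0,"ry": 0,"rz": 0,"dx": 0,"dy": 0,"dz": 1,"gripper": -1},
    {"rx": 0,"ry": 0,"rz": 0,"dx": 0,"dy": 0,"dz": 0,"gripper": -1},
  ],
)

```text
clock: 9.43
tcp_pos: [0.5767, -0.2238, 0.1993]
orientation: [-2.262, -2.18, 0.0]
contact_force: [-0.3, -0.1, -2.0]
grip_width: 0.0226
gripper_force: 60.7
```

Call:
step_arm(
  moves=[
    {"rx": 0,"ry": 0,"rz": 0,"dx": 0,"dy": 0,"dz": 1,"gripper": -1},
    {"rx": 0,"ry": 0,"rz": 0,"dx": 0,"dy": 0,"dz": 1,"gripper": -1},
    {"rx": 0,"ry": 0,"rz": 0,"dx": 0,"dy": 0,"dz": 0,"gripper": -1},
  ],
)

```text
clock: 9.8
tcp_pos: [0.5767, -0.2238, 0.1972]
orientation: [-2.262, -2.18, 0.0]
contact_force: [0.5, -0.4, -2.4]
grip_width: 0.0227
gripper_force: 60.7
```

```bash
python3 - <<'E'
from h import *
go([.577,-.2225,.197],-2)
cv2.imwrite("pics/side4.png",cv2.resize(r.grab_frame("side")[280:480,360:600],None,fx=3,fy=3,interpolation=cv2.INTER_CUBIC))
E
```

```text
tilt z [-0.  0. -1.] yaw -2.1 rz -0.1 d [1.3 0.2 0.2] tcp [ 0.5767 -0.2238  0.1972] w 0.022678977229021877 F [ 0.5 -0.4 -2.4]
```

View pics/side4.png

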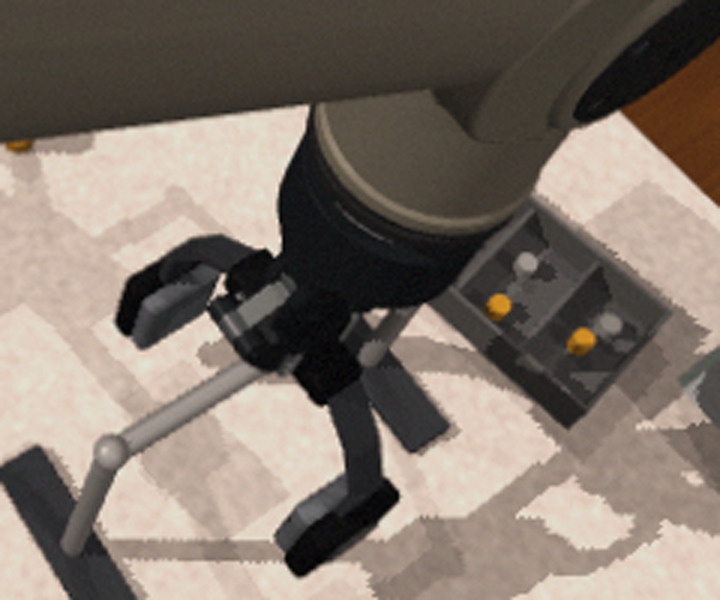

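The bar, from (110,452) up to the crown near (290,350) in the crop, runs under the middle of the pad with a cup on each side. I'll keep creeping down to contact.

Call:
step_arm(
  moves=[
    {"rx": 0,"ry": 0,"rz": 0,"dx": 0,"dy": 0,"dz": 1,"gripper": -1},
    {"rx": 0,"ry": 0,"rz": 0,"dx": 0,"dy": 0,"dz": 0,"gripper": -1},
  ],
)

```text
clock: 10.1
tcp_pos: [0.5769, -0.2238, 0.1966]
orientation: [2.262, 2.18, 0.0]
contact_force: [-0.3, -0.3, -0.1]
grip_width: 0.0222
gripper_force: 61.0
```

Call:
step_arm(
  moves=[
    {"rx": 0,"ry": 0,"rz": 0,"dx": 0,"dy": 0,"dz": 1,"gripper": -1},
    {"rx": 0,"ry": 0,"rz": 0,"dx": 0,"dy": 0,"dz": 0,"gripper": -1},
  ],
)

```text
clock: 10.35
tcp_pos: [0.5769, -0.2239, 0.1964]
orientation: [2.262, 2.179, -0.0]
contact_force: [-3.0, 0.2, 6.2]
grip_width: 0.023
gripper_force: 61.9
```

Call:
step_arm(
  moves=[
    {"rx": 0,"ry": 0,"rz": 0,"dx": 0,"dy": 0,"dz": 1,"gripper": -1},
    {"rx": 0,"ry": 0,"rz": 0,"dx": 0,"dy": 0,"dz": 0,"gripper": -1},
  ],
)

```text
clock: 10.6
tcp_pos: [0.577, -0.2238, 0.1963]
orientation: [2.262, 2.179, -0.0]
contact_force: [-4.8, 1.1, 13.2]
grip_width: 0.0228
gripper_force: 62.5
```

Call:
step_arm(
  moves=[
    {"rx": 0,"ry": 0,"rz": 0,"dx": 0,"dy": 0,"dz": -2,"gripper": -1},
    {"rx": 0,"ry": 0,"rz": 0,"dx": 0,"dy": 0,"dz": 0,"gripper": -0.2},
    {"rx": 0,"ry": 0,"rz": 0,"dx": 0,"dy": 0,"dz": 0,"gripper": 0.3},
    {"rx": 0,"ry": 0,"rz": 0,"dx": 0,"dy": 0,"dz": 0,"gripper": 0.6},
    {"rx": 0,"ry": 0,"rz": 0,"dx": 0,"dy": 0,"dz": 0,"gripper": 0.6},
    {"rx": 0,"ry": 0,"rz": 0,"dx": 0,"dy": 0,"dz": -10,"gripper": 0.6},
    {"rx": 0,"ry": 0,"rz": 0,"dx": 0,"dy": 0,"dz": -20,"gripper": 0.6},
    {"rx": 0,"ry": 0,"rz": 0,"dx": 0,"dy": 0,"dz": -30,"gripper": 0.6},
    {"rx": 0,"ry": 0,"rz": 0,"dx": 0,"dy": 0,"dz": -20,"gripper": 0.6},
    {"rx": 0,"ry": 0,"rz": 0,"dx": 0,"dy": 0,"dz": 0,"gripper": 0.6},
  ],
)

```text
clock: 11.85
tcp_pos: [0.5782, -0.224, 0.2795]
orientation: [2.259, 2.176, 0.004]
contact_force: [0.4, -0.1, -0.4]
grip_width: 0.0683
gripper_force: 0.0
```

```bash
python3 - <<'E'
from h import *
# wing: axis ~ (.573,.2325), yaw of wing ~69, tool y across it
go([.573,.2325,.25],69.3-90)
cv2.imwrite("pics/side5.png",r.grab_frame("side"))
E
```

```text
tilt z [ 0.005 -0.002 -1.   ] yaw -2.1 rz 18.6 d [ 425.2 -166.3   28.7] tcp [ 0.5782 -0.224   0.2795] w 0.06828169197109983 F [ 0.4 -0.1 -0.4]
```

View pics/side5.png

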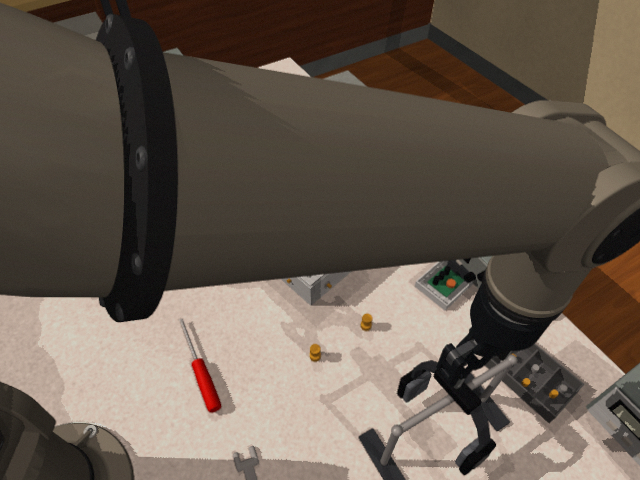

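The headset hangs on the bar, with cups at about (415,378) and (475,455), and the fingers are clear above it. I'll spend the last picture on the wing's angle, using the unobstructed frames already saved.

```bash
python3 - <<'E'
from h import *
T=cv2.imread("pics/top3.png")[220:277,235:292];S=cv2.imread("pics/side2.png")[198:255,272:329]
f=lambda a,k:cv2.convertScaleAbs(cv2.resize(a,None,fx=7,fy=7,interpolation=cv2.INTER_CUBIC),alpha=k)
cv2.imwrite("pics/w.png",np.hstack([f(T,1.5),f(S,1.5)]))
E
```

```text
(no output)
```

View pics/w.png

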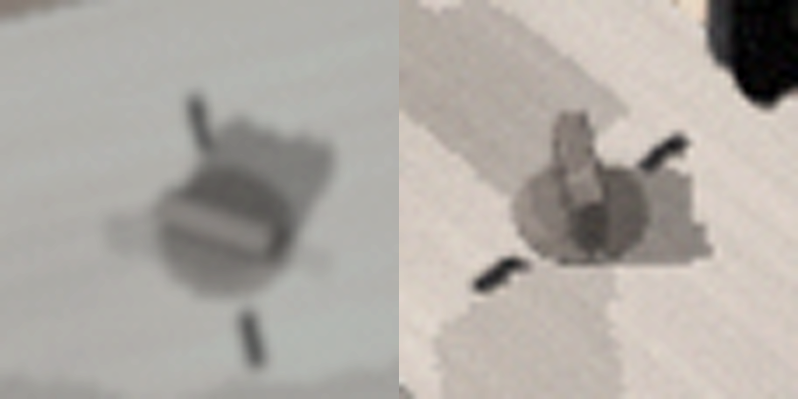

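The top crop shows the wing's top face from (165,207) to (270,245), with the ridges centred at (200,122) and (253,340). In the side crop the ridges are at (263,152) and (101,273).

```bash
python3 - <<'E'
from h import *
t=lambda x,y:(235+x/7,220+y/7); s=lambda x,y:(272+x/7,198+y/7)
yw=lambda v:np.degrees(np.arctan2(v[1],v[0]))
for n,f,ps in(("top",t,((200,122),(253,340))),("side",s,((263,152),(101,273)))):
    a,b=[plane(n,f(*p),.077) for p in ps]; print(n,(a+b)/2,yw(a-b),np.linalg.norm(a-b))
a,b=[plane("top",t(*p),.101) for p in((165,207),(270,245))]; print((a+b)/2,yw(a-b),np.linalg.norm(a-b))
go([.573,.2325,.15],yw(a-b)-90)
E
```

```text
top [0.57256708 0.23458841 0.077     ] 13.21424735896598 0.06778338047003854
side [0.57275172 0.23133845 0.077     ] 13.841913332599486 0.06638191800048766
[0.5710904  0.23464639 0.101     ] 69.01634830202158 0.032965858883516455
tilt z [ 0.002 -0.001 -1.   ] yaw -2.1 rz 18.9 d [ 424.6 -167.7  127.3] tcp [ 0.5773 -0.2239  0.2778] w 0.06832578805819246 F [-0.2  1.   0.1]
```

Call:
step_arm(
  moves=[
    {"rx": 0,"ry": 0,"rz": 9.5,"dx": 0,"dy": 0,"dz": 0,"gripper": 0.6},
    {"rx": 0,"ry": 0,"rz": 9.4,"dx": 0,"dy": 0,"dz": 0,"gripper": 0.6},
    {"rx": 0,"ry": 0,"rz": 0,"dx": 35,"dy": -14,"dz": 0,"gripper": 0.6},
    {"rx": 0,"ry": 0,"rz": 0,"dx": 35,"dy": -14,"dz": 0,"gripper": 0.6},
    {"rx": 0,"ry": 0,"rz": 0,"dx": 35,"dy": -14,"dz": 0,"gripper": 0.6},
    {"rx": 0,"ry": 0,"rz": 0,"dx": 35,"dy": -14,"dz": 0,"gripper": 0.6},
    {"rx": 0,"ry": 0,"rz": 0,"dx": 35,"dy": -14,"dz": 0,"gripper": 0.6},
    {"rx": 0,"ry": 0,"rz": 0,"dx": 35,"dy": -14,"dz": 0,"gripper": 0.6},
    {"rx": 0,"ry": 0,"rz": 0,"dx": 35,"dy": -14,"dz": 0,"gripper": 0.6},
    {"rx": 0,"ry": 0,"rz": 0,"dx": 35,"dy": -14,"dz": 0,"gripper": 0.6},
    {"rx": 0,"ry": 0,"rz": 0,"dx": 35,"dy": -14,"dz": 20,"gripper": 0.6},
    {"rx": 0,"ry": 0,"rz": 0,"dx": 35,"dy": -14,"dz": 20,"gripper": 0.6},
    {"rx": 0,"ry": 0,"rz": 0,"dx": 35,"dy": -14,"dz": 20,"gripper": 0.6},
    {"rx": 0,"ry": 0,"rz": 0,"dx": 40,"dy": -14,"dz": 30,"gripper": 0.6},
    {"rx": 0,"ry": 0,"rz": 0,"dx": 0,"dy": 0,"dz": 37,"gripper": 0.6},
    {"rx": 0,"ry": 0,"rz": 0,"dx": 0,"dy": 0,"dz": 0,"gripper": 0.6},
    {"rx": 0,"ry": 0,"rz": 0,"dx": 0,"dy": 0,"dz": 0,"gripper": 0.6},
  ],
)

```text
clock: 14.02
tcp_pos: [0.573, 0.2326, 0.15]
orientation: [2.59, 1.777, 0.0]
contact_force: [-0.1, 0.4, -0.3]
grip_width: 0.0682
gripper_force: 0.0
```

```bash
python3 - <<'E'
from h import *
go([.572,.233,.105],-21)
E
```

```text
tilt z [ 0. -0. -1.] yaw -21.1 rz -0.1 d [ 0.  -1.1 45. ] tcp [0.573  0.2326 0.15  ] w 0.0681676487768306 F [-0.1  0.4 -0.3]
```

Call:
step_arm(
  moves=[
    {"rx": 0,"ry": 0,"rz": 0,"dx": 0,"dy": -1,"dz": 20,"gripper": 0.6},
    {"rx": 0,"ry": 0,"rz": 0,"dx": 0,"dy": 0,"dz": 15,"gripper": 0.6},
    {"rx": 0,"ry": 0,"rz": 0,"dx": 0,"dy": 0,"dz": 8,"gripper": 0.6},
    {"rx": 0,"ry": 0,"rz": 0,"dx": 0,"dy": 0,"dz": 2,"gripper": 0.2},
    {"rx": 0,"ry": 0,"rz": 0,"dx": 0,"dy": 0,"dz": 0,"gripper": -0.3},
    {"rx": 0,"ry": 0,"rz": 0,"dx": 0,"dy": 0,"dz": 0,"gripper": -1},
    {"rx": 0,"ry": 0,"rz": 0,"dx": 0,"dy": 0,"dz": 0,"gripper": -1},
    {"rx": 0,"ry": 0,"rz": 0,"dx": 0,"dy": 0,"dz": 0,"gripper": -1},
    {"rx": 0,"ry": 0,"rz": 0,"dx": 0,"dy": 0,"dz": 0,"gripper": -1},
    {"rx": 0,"ry": 0,"rz": 0,"dx": 0,"dy": 0,"dz": 0,"gripper": -1},
  ],
  grip_force=60,
)

```text
clock: 15.28
tcp_pos: [0.5733, 0.2329, 0.1051]
orientation: [2.589, 1.776, 0.004]
contact_force: [4.6, -1.2, 0.7]
grip_width: 0.0084
gripper_force: 61.2
```

```bash
python3 - <<'E'
from h import *
go([.572,.233,.105],-76.5); print(r.get_obs()["moment"])
E
```

```text
tilt z [ 0.003  0.    -1.   ] yaw -21.1 rz 55.4 d [-1.3 -0.4  0.1] tcp [0.5733 0.2329 0.1051] w 0.008427036911238188 F [ 4.6 -1.2  0.7]
[-0.36291264 -0.98112263 -0.00399038]
```

Call:
step_arm(
  moves=[
    {"rx": 0,"ry": 0,"rz": 5,"dx": 0,"dy": 1,"dz": 0,"gripper": -1},
    {"rx": 0,"ry": 0,"rz": 7,"dx": 0,"dy": 0,"dz": 0,"gripper": -1},
    {"rx": 0,"ry": 0,"rz": 7,"dx": 0,"dy": 0,"dz": 0,"gripper": -1},
    {"rx": 0,"ry": 0,"rz": 7,"dx": 0,"dy": 0,"dz": 0,"gripper": -1},
    {"rx": 0,"ry": 0,"rz": 7,"dx": 0,"dy": 0,"dz": 0,"gripper": -1},
    {"rx": 0,"ry": 0,"rz": 7,"dx": 0,"dy": 0,"dz": 0,"gripper": -1},
    {"rx": 0,"ry": 0,"rz": 7,"dx": 0,"dy": 0,"dz": 0,"gripper": -1},
    {"rx": 0,"ry": 0,"rz": 5,"dx": 0,"dy": 0,"dz": 0,"gripper": -1},
    {"rx": 0,"ry": 0,"rz": 3.5,"dx": 0,"dy": 0,"dz": 0,"gripper": -1},
    {"rx": 0,"ry": 0,"rz": 0,"dx": 0,"dy": 0,"dz": 0,"gripper": -1},
    {"rx": 0,"ry": 0,"rz": 0,"dx": 0,"dy": 0,"dz": 0,"gripper": -1},
    {"rx": 0,"ry": 0,"rz": 0,"dx": 0,"dy": 0,"dz": 0,"gripper": -1},
  ],
)

```text
clock: 16.77
tcp_pos: [0.5715, 0.2353, 0.105]
orientation: [-3.117, -0.373, 0.001]
contact_force: [-3.4, 3.9, 6.1]
grip_width: 0.0083
gripper_force: 61.9
```

```bash
python3 - <<'E'
from h import *
go([.572,.233,.105],-76.5); print(r.get_obs()["moment"])
E
```

```text
tilt z [-0.001  0.002 -1.   ] yaw -76.4 rz 0.1 d [-0.1  2.3  0. ] tcp [0.5715 0.2353 0.105 ] w 0.008337300727785567 F [-3.4  3.9  6.1]
[ 0.85494428  0.85575348 -0.0573554 ]
```

Turned, and the wing stayed in the grip. Now I'll push down with a tighter grip.

Call:
step_arm(
  moves=[
    {"rx": 0,"ry": 0,"rz": 0,"dx": 0,"dy": 0,"dz": 0,"gripper": -1},
    {"rx": 0,"ry": 0,"rz": 0,"dx": 0,"dy": 0,"dz": 1.5,"gripper": -1},
    {"rx": 0,"ry": 0,"rz": 0,"dx": 0,"dy": 0,"dz": 1.5,"gripper": -1},
    {"rx": 0,"ry": 0,"rz": 0,"dx": 0,"dy": 0,"dz": 1.5,"gripper": -1},
    {"rx": 0,"ry": 0,"rz": 0,"dx": 0,"dy": 0,"dz": 1.5,"gripper": -1},
    {"rx": 0,"ry": 0,"rz": 0,"dx": 0,"dy": 0,"dz": 1,"gripper": -1},
    {"rx": 0,"ry": 0,"rz": 0,"dx": 0,"dy": 0,"dz": 1,"gripper": -1},
    {"rx": 0,"ry": 0,"rz": 0,"dx": 0,"dy": 0,"dz": 0,"gripper": -1},
  ],
  grip_force=80,
)

```text
clock: 17.77
tcp_pos: [0.5716, 0.2353, 0.0974]
orientation: [-3.117, -0.373, 0.0]
contact_force: [-4.8, 3.0, 8.9]
grip_width: 0.0078
gripper_force: 84.2
```

```bash
python3 - <<'E'
from h import *
go([.572,.233,.105],-76.5); print(r.get_obs()["moment"])
E
```

```text
tilt z [-0.001  0.002 -1.   ] yaw -76.4 rz 0.1 d [-0.1  2.3 -7.7] tcp [0.5716 0.2353 0.0974] w 0.007793845111605834 F [-4.8  3.   8.9]
[0.7285534  1.09104452 0.00549952]
```

Call:
step_arm(
  moves=[
    {"rx": 0,"ry": 0,"rz": 0,"dx": 0,"dy": 0,"dz": 1,"gripper": -1},
    {"rx": 0,"ry": 0,"rz": 0,"dx": 0,"dy": 0,"dz": 0,"gripper": -1},
    {"rx": 0,"ry": 0,"rz": 0,"dx": 0,"dy": 0,"dz": 0,"gripper": -1},
  ],
)

```text
clock: 18.15
tcp_pos: [0.5716, 0.2353, 0.097]
orientation: [-3.117, -0.373, 0.0]
contact_force: [-6.3, 2.7, 14.1]
grip_width: 0.0077
gripper_force: 85.2
```

Call:
step_arm(
  moves=[
    {"rx": 0,"ry": 0,"rz": 0,"dx": 0,"dy": 0,"dz": 1,"gripper": -1},
    {"rx": 0,"ry": 0,"rz": 0,"dx": 0,"dy": 0,"dz": 0,"gripper": -1},
    {"rx": 0,"ry": 0,"rz": 0,"dx": 0,"dy": 0,"dz": 0,"gripper": -1},
  ],
)

```text
clock: 18.52
tcp_pos: [0.5716, 0.2353, 0.097]
orientation: [-3.117, -0.373, -0.0]
contact_force: [-8.3, 1.0, 22.0]
grip_width: 0.0082
gripper_force: 86.2
```

The TCP went down 8.0 mm and then stopped while the force rose to 22 N, so the cover is flush. I'm handing in.

```bash
python3 -c "
from bench import r
print(r.hand_in())"
```

```text
the job is handed in; nothing more can be done
None
```

I handed the job in at about 18.5 s: the headset was hanging on the bar and let go, the wing was turned in line with the ridges, and the cover was held down 8 mm (flush) at about 22 N; the adapters were not touched, and hand-in gave no verdict.

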